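Snap a food box lid shut all round, then close its vent

ROBOT

A 6-joint arm with a two-finger parallel gripper is mounted at the origin on a cart in front of the work surface, level with it; the furniture and walls round the work are solid. World frame = base frame: x ahead of the robot, y to its left, z up, the work surface at z = 0. Lengths are in mm, angles in rad, forces in N, time in s.
With the tool pointing down it reaches from about 275 to 1000 mm from the base axis. Payload 8.4 kg.
Tool frame: the origin (TCP) lies on the mounting face of the last link; the fingertips stand 173 mm ahead of it and the grasp point (between the pads) lies 155 mm ahead of it; z points along the fingers, y is the direction in which the jaws open and shut (so a half turn about z gives the same grasp; the last joint's range is limited). The gripper opens to 85 mm and grips with 20 to 120 N. Pads are 22 mm wide; open, the fingers measure 114 mm over their backs; the gripper's body (76 mm by 85 mm) begins 54 mm behind the grasp point. The pads swing forward as they close: fully open they stand 13 mm farther back than shut.
Start: joints at [-1.168, 0.353, 1.633, -0, 1.155, -0.002], TCP at [246.146, -574.492, 404.681] pointing down, gripper open.
Joint ranges: [-2.63, 2.63], [-0.92, 2.1], [0.06, 2.66], [-1.3, 4.44], [0, 2.69], [-3.02, 3.02]. Speed limits (rad/s): [2.22, 2.22, 2.79, 3.14, 3.14, 3.14].

INTERFACE

Orientations are given as [roll, pitch, yaw] about the fixed x, y, z axes, in that order (R = Rz(yaw) Ry(pitch) Rx(roll)).
In Python, from rig import readout, imaging, ticket gives the robot as it stands.
- The arm moves only by the tool step_arm, never from a script. Its argument "deltas" is a list of rows, each an object with "translation": the shift along the tool's x, y, z in cm, a list of three; "rot": the turn, a rotation vector about the tool's x, y, z in rad, a list of three. In form: [{"translation": [x, y, z], "rot": [rx, ry, rz]}, ...]. A call has 1 to 8 rows; each row is the pose to reach, as a shift and turn from the pose commanded when the call began, along the tool's axes at that moment; what a row does not reach only later rows make up. A row lasts 1/8 s, in which the tool goes at most 62.5 mm and 10.7 degrees, less where a joint would pass 70% of its speed; a pose out of reach is approached as far as the arm can. A call with a gripper value outside its range is refused whole. "grip" is the closure in counts, from 0 (fully open) to 255 (shut), set as the call begins (left out, the last holds). The fingers move at their own pace and stop on an object; "squeeze" is the grip in N (left out, the last holds). Time passes only in rows, so rows that repeat a pose let the fingers close. It gives the time, the measured TCP pose, the force and the opening at its end, in the units of the state.
- readout.sense(): the state, without advancing time (a new reading comes with each control period).
- imaging.grab_frame(name): name is "scene" or "top" or "wrist"; returns a dict with "image" (420x560x3 uint8, red, green, blue), "camera_matrix" (3x3 intrinsics, pixels), "k1" (the pictures are not rectified: a ray, as slopes to the right and down, at radius r is drawn at 1 + k1 r^2 times it, then the intrinsics apply), "world_to_cam" (4x4, takes a point from world to camera coordinates). Camera axes: x right, y up, looking along -z (the intrinsics and any distortion apply to the point x, -y, -z); pixel columns grow to the right and rows downward; lengths in mm; the calibration is good to about 2 mm. A picture is of the moment at which its call begins. There is no depth.
- ticket.sign_off(): hands the job in, once; it reports no verdict.
The state is a dict: "clock": time; "qpos": joint angles; "qvel": joint speeds; "joint_efforts": joint torques, N m; "eef_pos": TCP position; "tcp_rot": TCP orientation; "contact_force": force on the tool from outside, world axes, zero at the start; "wrist_torque": the same for the moment, N m; "opening": opening from 0.0 (shut) to 1.0 (fully open).
Only numpy, scipy, OpenCV 4.12 (cv2) and the standard library are available. Lean on these libraries where they do the work, as an engineer would, in place of code of your own. Each camera call takes 0.05 s, during which the arm holds its last target.

TASK

The lid of the clear food box is lying on but not locked: the rim clips on its four sides all stand up. With the fingertips, press down the rim clip by clip until all four have snapped down flush, leaving the vent open meanwhile so that the air can get out, and then push the vent stopper in the middle of the lid fully home. It is done by pressing alone: nothing is lifted or carried, the box stays standing where it is, and the things around it are left undisturbed.

Things in the scene. Friction and masses are not known exactly. Their poses are not given: they have to be found in the camera images.
- food_box: Rectangular clear plastic food box with a white lid, garlic inside, loose, about 1 kg. Origin: centre of its underside; x across its short side, y along its long side, z up; turned up to 0.4 rad from the worktop's axes. Lid 132 (x) by 190 mm (y); its rounded corners and the shut clips are level, 78 mm above the worktop; the middle is a panel 76 by 134 mm sunk 4 mm.
- clip_far_press (a point): Where to press the rim clip on the box's +x side (away from the robot): mid-length on its top face, 8 mm in from its outer edge. A stiff white strip 26 mm wide, 112 mm long, hinged along its inner edge 40 mm from the box's middle, with a 14 mm skirt outside. Shut, it is flush and this point is 78 mm above the worktop; up, its outer edge is about 6 mm higher and this point 4.3 mm higher.
- clip_near_press (a point): The same point on the like clip of the box's -x side (towards the robot), 26 by 112 mm, hinge line 40 mm from the box's middle.
- clip_left_press (a point): The same point on the clip of the box's +y side (the robot's left), 26 by 70 mm, hinge line 69 mm from the box's middle.
- clip_right_press (a point): The same point on the clip of the box's -y side (the robot's right), 26 by 70 mm, hinge line 69 mm from the box's middle.
- clip_far (a joint): Angle of the +x clip: 0 = snapped shut and flush, 0.24 rad = standing up. A hook under its edge must ride over a sprung bead: 5 to 10 N straight down at the press point start it moving, past half way (0.12 rad) it snaps shut by itself and stays; let go before that, it springs up again. It stops hard at 0.
- clip_near (a joint): Angle of the -x clip, as clip_far.
- clip_left (a joint): Angle of the +y clip, as clip_far.
- clip_right (a joint): Angle of the -y clip, as clip_far.
- vent_top (a point): Centre of the top of the vent stopper, a dark rubber button 26 mm across in the middle of the lid: open it stands at 87 mm above the worktop, pushed home at 82 mm (still 8 mm proud of the sunk panel).
- vent (a joint): Travel of the vent stopper: 0 = open (up), 0.005 m = pushed home. About 5 to 7 N start it moving down; past half way it jumps home and stays. It cannot be opened again by pressing.
- tape_roll: Bystander: roll of paper tape lying flat beside the box on its right, 104 mm across, 25 mm high; origin under its centre.
- garlic_bulb: Bystander: garlic bulb, 60 mm across and 59 mm high, near the box on its left; origin under its centre.
- onion: Bystander: brown onion, 75 mm across and 77 mm high, near the box on its left, behind the garlic; origin under its centre.
- salt_mill: Bystander: salt shaker with a grey top, 44 mm across, 90 mm high, on the left of the worktop; origin under its centre.
- food_tin: Bystander: food tin, 57 mm across, 72 mm high, on the right of the worktop; origin under its centre.
- pencil: Bystander: pencil lying on the right near the front edge, 136 mm long, 7 mm thick; origin under its centre.
- lemon: Bystander: lemon, 78 mm long, 55 mm high, on the left near the robot; origin under its centre.

How it is judged:
By the outcome, as a careful person would: the job done as asked, in the order asked, and still so for the second after the job is handed in, with the robot touching nothing.
It also fails if it takes over 58 s, if anything falls off the work surface, if the arm or the gripper's body presses on something with over 40 N, if the wrist force passes 120 N, or if a joint passes its speed limit or range.

## Working session

There is one attempt and no reset: what is moved stays moved. The work goes in short steps, Python scripts to look and compute and a tool call to move; the robot and the scene stay as the last step left them, time stands still between calls to the robot, and variables do not carry over. Pictures are saved under pics/ and viewed, and the job is handed in when it is done.

Besides the shell and the picture viewer there is one more tool, called after "Call:" as name(argument=value, ...), one argument or row to a line, values as JSON. step_arm: Moves the arm, as the interface text tells. Its arguments: {"type":"object","properties":{"deltas":{"type":"array","items":{"type":"object","properties":{"translation":{"type":"array","items":{"type":"number"}},"rot":{"type":"array","items":{"type":"number"}}}}},"grip":{"type":"number"},"squeeze":{"type":"number"}},"required":["deltas"]}

```bash
ls; mkdir -p pics; cat > h.py <<'E'
import numpy as np, cv2
from rig import readout, imaging, ticket
def grab(n,save=None):
    f=imaging.grab_frame(n)
    if save: cv2.imwrite('pics/'+save+'.png',cv2.cvtColor(f['image'],cv2.COLOR_RGB2BGR))
    return f
def ray(f,uv):
    K=np.array(f['camera_matrix']);W=np.array(f['world_to_cam']);k=f['k1']
    p=np.array([(uv[0]-K[0,2])/K[0,0],(uv[1]-K[1,2])/K[1,1]])
    q=p.copy()
    for _ in range(50): q=p/(1+k*(q@q))
    d=W[:3,:3].T@np.array([q[0],-q[1],-1]); o=-W[:3,:3].T@W[:3,3]
    return o,d
def onz(f,uv,z):
    o,d=ray(f,uv); return o+d*(z-o[2])/d[2]
def proj(f,P):
    K=np.array(f['camera_matrix']);W=np.array(f['world_to_cam'])
    c=W[:3,:3]@np.array(P)+W[:3,3]; q=np.array([c[0],-c[1]])/(-c[2]); q=q*(1+f['k1']*(q@q))
    return np.array([K[0,0]*q[0]+K[0,2],K[1,1]*q[1]+K[1,2]])
def tri(obs):
    A=np.zeros((3,3));b=np.zeros(3)
    for f,uv in obs:
        o,d=ray(f,uv);d/=np.linalg.norm(d);M=np.eye(3)-np.outer(d,d);A+=M;b+=M@o
    return np.linalg.solve(A,b)
E
python3 - <<'E'
from h import *
for n in ['scene','top','wrist']:
    f=grab(n,n+'0'); W=f['world_to_cam']; print(n,np.round(-W[:3,:3].T@W[:3,3]))
print(readout.sense())
E
```

```text
pics
scene [-313.  670.  868.]
top [ 263.  -31. 1590.]
wrist [ 314. -545.  374.]
{'clock': 0.15, 'qpos': array([-1.16839042e+00,  3.53495054e-01,  1.63395416e+00, -1.17579356e-06,
        1.15524889e+00, -2.40942692e-03]), 'qvel': array([-0.00102841, -0.00094259, -0.00313358, -0.00123053, -0.0002226 ,
       -0.00035686]), 'joint_efforts': array([ 6.80194389e-04, -6.05637503e+01, -3.42339742e+01, -1.17672732e-05,
        6.17162063e-03,  3.96789289e-05]), 'eef_pos': array([ 246.07790709, -574.31733262,  404.13422027]), 'tcp_rot': array([-3.14048721e+00, -1.58828728e-06,  4.04815811e-01]), 'contact_force': array([-0.64475616,  0.64703746, -0.03387109]), 'wrist_torque': array([-0.0114199 , -0.04128523, -0.00181213]), 'opening': 1.0021528616140571}
```

View pics/scene0.png

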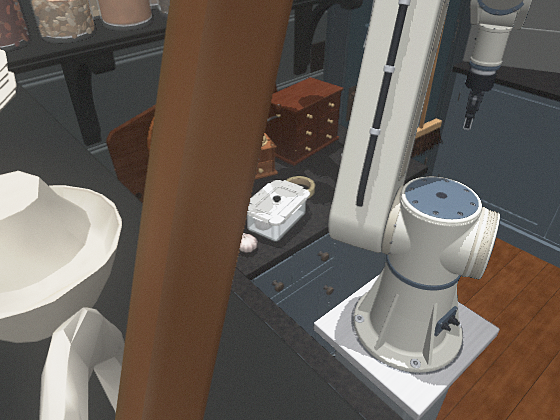

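View pics/top0.png

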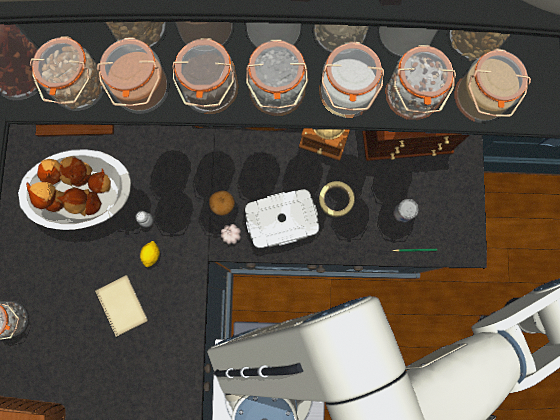

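View pics/wrist0.png

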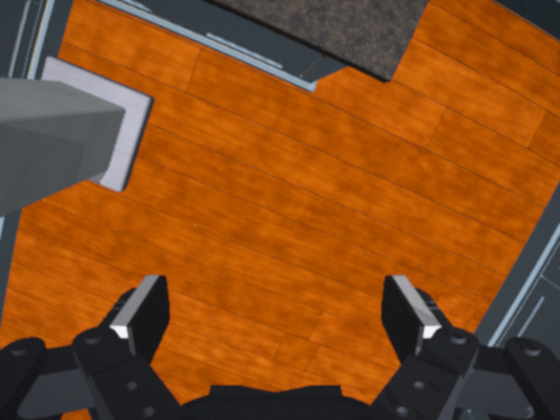

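The top view shows the box around (282,217) with the dark vent in its middle. The garlic is at (231,233), the onion at (221,202) and the tape at (337,198). The scene view shows the box at about (277,207). Next I'll measure the box from both views.

```bash
python3 - <<'E'
from h import *
ft=grab('top');fs=grab('scene')
def vent(f,c,r):
    g=cv2.cvtColor(f['image'],cv2.COLOR_RGB2GRAY); m=np.zeros_like(g); 
    y,x=np.ogrid[:420,:560]; m=((x-c[0])**2+(y-c[1])**2<r*r)&(g<90)
    ys,xs=np.nonzero(m); print(len(xs)); return xs.mean(),ys.mean()
vt=vent(ft,(282,217),10);vs=vent(fs,(277,199),7)
print(vt,vs); P=tri([(ft,vt),(fs,vs)]);print('vent tri',P, onz(ft,vt,85), onz(fs,vs,85))
hsv=cv2.cvtColor(ft['image'],cv2.COLOR_RGB2HSV); m=((hsv[...,2]>150)&(hsv[...,1]<45)).astype(np.uint8)
m[:, :240]=0;m[:,325:]=0;m[:180]=0;m[255:]=0
cs,_=cv2.findContours(m,0,2);c=max(cs,key=cv2.contourArea);print(cv2.minAreaRect(c))
pts=np.array([onz(ft,p[0].astype(float),80)[:2] for p in c],np.float32)
r=cv2.minAreaRect(pts);print(r);print(cv2.boxPoints(r))
for n,p in dict(garlic=(231,233),onion=(221,202),tape=(337,198),tin=(407,209)).items(): print(n,onz(ft,p,40))
i=cv2.cvtColor(ft['image'],cv2.COLOR_RGB2BGR)[160:270,190:370];cv2.imwrite('pics/topc.png',cv2.resize(i,None,fx=4.4,fy=4.4,interpolation=2))
i=cv2.cvtColor(fs['image'],cv2.COLOR_RGB2BGR)[160:260,230:350];cv2.imwrite('pics/scc.png',cv2.resize(i,None,fx=5,fy=5,interpolation=2))
E
```

```text
51
35
(np.float64(281.47058823529414), np.float64(217.4313725490196)) (np.float64(276.4), np.float64(198.45714285714286))
vent tri [496.78313343 -23.01659937  83.9431363 ] [496.68622856 -22.95805909  85.        ] [495.61645672 -22.13804952  85.        ]
((281.4705810546875, 218.3823699951172), (50.447410583496094, 71.54801177978516), 75.96376037597656)
((495.37542724609375, -22.977760314941406), (143.7222900390625, 201.6151123046875), 16.061141967773438)
[[ 398.42953    54.013657]
 [ 454.20895  -139.73181 ]
 [ 592.3213    -99.96918 ]
 [ 536.5419     93.77629 ]]
garlic [454.22138246 121.51088419  40.        ]
onion [544.23963766 154.58637799  40.        ]
tape [ 565.36401081 -182.85635607   40.        ]
tin [ 538.54537595 -388.53271461   40.        ]
```

View pics/topc.png

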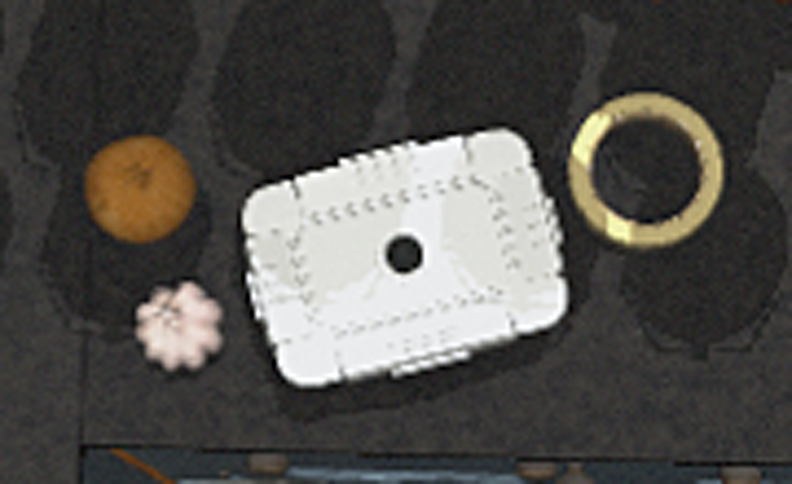

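View pics/scc.png

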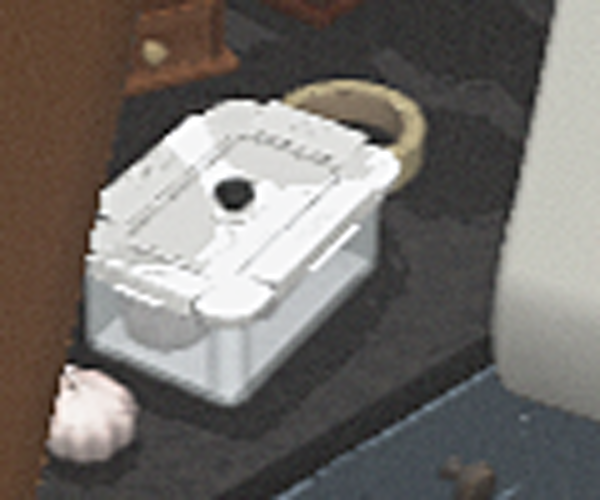

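```bash
cat >> h.py <<'E'
from scipy.spatial.transform import Rotation as Ro
def plan(target,yaw=None):
    s=readout.sense();R=Ro.from_euler('xyz',s['tcp_rot'])
    d=R.inv().apply(np.array(target)-s['eef_pos'])/10
    r=None if yaw is None else (R.inv()*Ro.from_euler('xyz',[np.pi,0,yaw])).as_rotvec()
    print('clock',s['clock'],'pos',s['eef_pos'].round(1),'delta cm',d.round(2),'rot',None if r is None else r.round(3))
E
python3 -c "
from h import *
plan([425,-43,405],0.28)"
```

```text
clock 0.25 pos [ 246.1 -574.4  404.3] delta cm [ 3.737e+01 -4.180e+01 -4.000e-02] rot [-0.001  0.     0.125]
```

Call:
step_arm(
  deltas=[
    {"translation": [3.7,-4.2,0],"rot": [0,0,0.02]},
    {"translation": [7.4,-8.4,0],"rot": [0,0,0.04]},
    {"translation": [11.2,-12.5,0],"rot": [0,0,0.06]},
    {"translation": [15,-16.7,0],"rot": [0,0,0.08]},
    {"translation": [18.7,-20.9,0],"rot": [0,0,0.1]},
    {"translation": [22.4,-25.1,0],"rot": [0,0,0.125]},
    {"translation": [26.1,-29.3,0],"rot": [0,0,0.125]},
    {"translation": [29.9,-33.5,0],"rot": [0,0,0.125]},
  ],
  grip=255,
)

```text
clock: 1.25
eef_pos: [389.2, -147.1, 404.9]
tcp_rot: [3.141, -0.001, 0.279]
contact_force: [1.1, -0.6, -0.3]
opening: 0.003
```

```bash
python3 -c "
from h import *
plan([425,-43,405],0.28)"
```

```text
clock 1.25 pos [ 389.2 -147.1  404.9] delta cm [ 6.31 -9.02 -0.01] rot [ 0.    -0.001 -0.001]
```

Call:
step_arm(
  deltas=[
    {"translation": [3,-4.5,0],"rot": [0,0,0]},
    {"translation": [6.3,-9,0],"rot": [0,0,0]},
    {"translation": [6.3,-9,0],"rot": [0,0,0]},
    {"translation": [6.3,-9,0],"rot": [0,0,0]},
  ],
)

```text
clock: 1.75
eef_pos: [424.6, -44.9, 404.6]
tcp_rot: [3.141, 0.0, 0.281]
contact_force: [0.3, 0.8, 0.1]
opening: -0.003
```

```bash
python3 -c "
from h import *
grab('wrist','w1');grab('scene','s1')
plan([425,-43,405],0.28)"
```

```text
clock 1.85 pos [424.4 -45.8 404.6] delta cm [ 0.13 -0.25 -0.04] rot [ 0.     0.    -0.001]
```

View pics/w1.png

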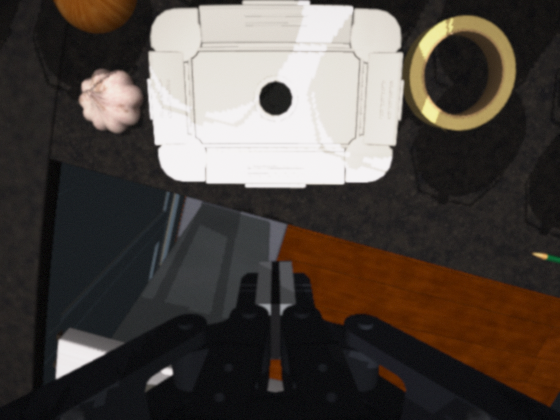

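View pics/s1.png

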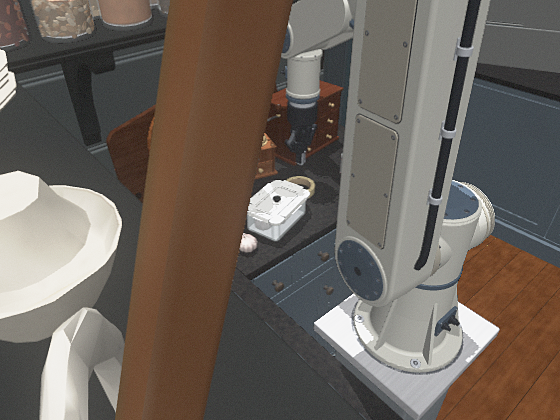

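The wrist view shows the lid with its edges almost square to the image and the vent at (275,98). The closed fingertips are at (275,265). Next I'll refine the centre and yaw.

```bash
python3 - <<'E'
from h import *
f=grab('wrist');ft=grab('top');fs=grab('scene')
def vent(f,c,r):
    g=cv2.cvtColor(f['image'],cv2.COLOR_RGB2GRAY)
    y,x=np.ogrid[:420,:560]; m=((x-c[0])**2+(y-c[1])**2<r*r)&(g<90)
    ys,xs=np.nonzero(m); return np.array([xs.mean(),ys.mean()])
v=vent(f,(275,98),25);vs=vent(fs,(277,199),7);print(v)
print('tri wrist+scene',tri([(f,v),(fs,vs)]),'wrist z86',onz(f,v,86))
vt=vent(ft,(281.5,217.4),10);print('tri wrist+top',tri([(f,v),(ft,vt)]),len(vt))
hsv=cv2.cvtColor(f['image'],cv2.COLOR_RGB2HSV); m=((hsv[...,2]>120)&(hsv[...,1]<50)).astype(np.uint8)
m[:,:140]=0;m[:,408:]=0;m[195:]=0
cs,_=cv2.findContours(m,0,2);c=max(cs,key=cv2.contourArea);print(cv2.minAreaRect(c),cv2.contourArea(c))
for z in (78,84):
    pts=np.array([onz(f,p[0].astype(float),z)[:2] for p in c],np.float32)
    r=cv2.minAreaRect(pts);print(z,r)
# corner-edge pts: near edge line between corners
i=cv2.cvtColor(f['image'],cv2.COLOR_RGB2BGR)[0:200,130:420];cv2.imwrite('pics/w1c.png',cv2.resize(i,None,fx=2.7,fy=2.7,interpolation=2))
E
```

```text
[273.8075   97.44125]
tri wrist+scene [496.75590677 -23.44188241  83.9457615 ] wrist z86 [496.6394468 -23.5766891  86.       ]
tri wrist+top [nan nan nan] 2
((274.0, 93.5), (187.0, 256.0), 90.0) 43405.0
78 ((496.1903076171875, -23.69182586669922), (141.580810546875, 199.720458984375), 15.898693084716797)
84 ((496.17431640625, -23.718955993652344), (138.71571350097656, 195.6788330078125), 15.89869499206543)<stdin>:6: RuntimeWarning: Mean of empty slice.
  ret = ret.dtype.type(ret / rcount)
```

View pics/w1c.png

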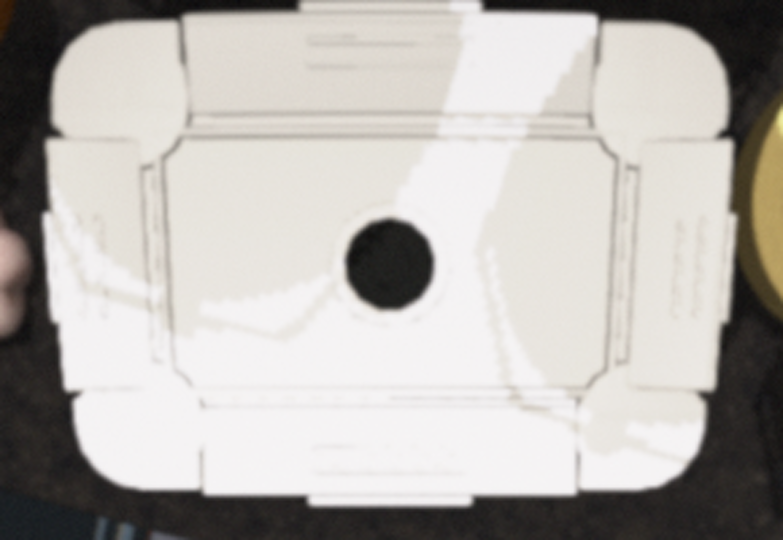

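```bash
python3 -c "
from h import *
c=np.array([496.6,-23.5]);ex=np.array([.961,.276]);ey=np.array([-.276,.961])
print(c-58*ex)
plan([*(c-58*ex),283],0.28)"
```

```text
[440.862 -39.508]
clock 2.0 pos [424.5 -45.9 404.7] delta cm [ 1.75 -0.17 12.17] rot [ 0.     0.    -0.002]
```

Call:
step_arm(
  deltas=[
    {"translation": [0.9,-0.1,6],"rot": [0,0,0]},
    {"translation": [1.7,-0.2,12],"rot": [0,0,0]},
    {"translation": [1.7,-0.2,12],"rot": [0,0,0]},
    {"translation": [1.7,-0.2,12],"rot": [0,0,0]},
  ],
)

```text
clock: 2.5
eef_pos: [441.0, -38.8, 286.2]
tcp_rot: [3.141, -0.001, 0.279]
contact_force: [0.1, -0.1, 0.7]
opening: -0.002
```

```bash
python3 -c "
from h import *
grab('wrist','w2')
plan([440.9,-39.5,258],0.28)"
```

```text
clock 2.55 pos [441.3 -38.7 286.9] delta cm [-0.07  0.06  2.89] rot [ 0.001 -0.003 -0.001]
```

View pics/w2.png

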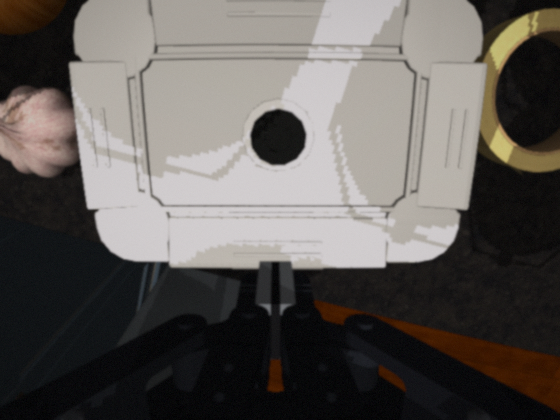

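The tips hang above the middle of the near clip, with the tip ends at (275,262). Now I'll press it.

Call:
step_arm(
  deltas=[
    {"translation": [-0.1,0.1,2.6],"rot": [0,0,0]},
    {"translation": [-0.1,0.1,2.7],"rot": [0,0,0]},
    {"translation": [-0.1,0.1,2.8],"rot": [0,0,0]},
    {"translation": [-0.1,0.1,2.8],"rot": [0,0,0]},
  ],
)

```text
clock: 3.05
eef_pos: [440.3, -39.6, 257.9]
tcp_rot: [3.141, -0.002, 0.28]
contact_force: [0.2, -0.4, -0.2]
opening: 0.004
```

```bash
python3 -c "
from h import *
plan([440.9,-39.5,251],0.28);print(readout.sense()['contact_force'])"
```

```text
clock 3.05 pos [440.3 -39.6 257.9] delta cm [0.06 0.01 0.69] rot [ 0.001 -0.002 -0.   ]
[ 0.23106379 -0.41727723 -0.2356913 ]
```

Call:
step_arm(
  deltas=[
    {"translation": [0,0,0.2],"rot": [0,0,0]},
    {"translation": [0,0,0.3],"rot": [0,0,0]},
    {"translation": [0,0,0.4],"rot": [0,0,0]},
    {"translation": [0,0,0.4],"rot": [0,0,0]},
  ],
)

```text
clock: 3.55
eef_pos: [439.8, -39.5, 252.6]
tcp_rot: [-3.141, 0.0, 0.28]
contact_force: [-0.7, -1.3, 0.7]
opening: 0.004
```

Call:
step_arm(
  deltas=[
    {"translation": [0,0,0.1],"rot": [0,0,0]},
    {"translation": [0,0,0.2],"rot": [0,0,0]},
    {"translation": [0,0,0.3],"rot": [0,0,0]},
    {"translation": [0,0,0.3],"rot": [0,0,0]},
  ],
)

```text
clock: 4.05
eef_pos: [439.8, -39.5, 251.0]
tcp_rot: [-3.141, 0.0, 0.28]
contact_force: [-7.9, 0.2, 29.0]
opening: -0.001
```

Call:
step_arm(
  deltas=[
    {"translation": [0,0,-1],"rot": [0,0,0]},
    {"translation": [0,0,-3.5],"rot": [0,0,0]},
    {"translation": [0,0,-3.5],"rot": [0,0,0]},
  ],
)

```text
clock: 4.42
eef_pos: [440.5, -39.6, 285.9]
tcp_rot: [3.141, -0.003, 0.28]
contact_force: [-0.0, -0.3, -0.5]
opening: -0.003
```

```bash
cat >> h.py <<'E'
def vent(f,c,r):
    g=cv2.cvtColor(f['image'],cv2.COLOR_RGB2GRAY)
    y,x=np.ogrid[:420,:560]; m=((x-c[0])**2+(y-c[1])**2<r*r)&(g<90)
    ys,xs=np.nonzero(m); return np.array([xs.mean(),ys.mean()])
E
python3 -c "
from h import *
f=grab('wrist','w3')
v=vent(f,proj(f,[496.6,-23.5,86]),40);print(v,onz(f,v,86))
plan([552.3,-7.5,283],0.28)"
```

```text
[276.21088435 136.16879252] [496.65561466 -23.64134204  86.        ]
clock 4.475 pos [440.  -39.5 285. ] delta cm [11.67  0.02  0.22] rot [ 0.001 -0.001 -0.   ]
```

View pics/w3.png

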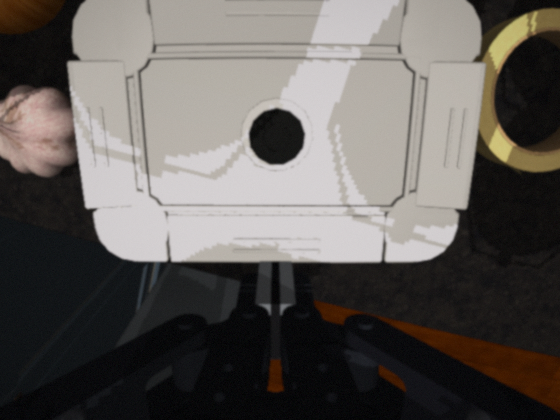

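The near clip is now flush: its edge lines up with the corners at row 262. The box hasn't moved. Next is the far clip.

Call:
step_arm(
  deltas=[
    {"translation": [6,0,0],"rot": [0,0,0]},
    {"translation": [11.7,0,0],"rot": [0,0,0]},
    {"translation": [11.7,0,0.2],"rot": [0,0,0]},
    {"translation": [11.7,0,2.4],"rot": [0,0,0]},
    {"translation": [11.7,0,2.7],"rot": [0,0,0]},
    {"translation": [11.7,0,2.7],"rot": [0,0,0]},
  ],
)

```text
clock: 5.22
eef_pos: [551.3, -7.4, 257.0]
tcp_rot: [-3.141, 0.002, 0.28]
contact_force: [0.2, 0.5, -0.4]
opening: 0.001
```

```bash
python3 -c "
from h import *
plan([552.3,-7.5,251],0.28);print(readout.sense()['contact_force'])"
```

```text
clock 5.225 pos [551.3  -7.4 257. ] delta cm [0.09 0.04 0.6 ] rot [-0.001  0.002 -0.   ]
[ 0.1801605   0.51305717 -0.3665704 ]
```

Call:
step_arm(
  deltas=[
    {"translation": [0.1,0,0.1],"rot": [0,0,0]},
    {"translation": [0.1,0,0.2],"rot": [0,0,0]},
    {"translation": [0.1,0,0.3],"rot": [0,0,0]},
    {"translation": [0.1,0,0.4],"rot": [0,0,0]},
    {"translation": [0.1,0,0.5],"rot": [0,0,0]},
    {"translation": [0.1,0,0.5],"rot": [0,0,0]},
  ],
)

```text
clock: 5.98
eef_pos: [553.3, -6.9, 252.5]
tcp_rot: [3.142, -0.0, 0.28]
contact_force: [-0.2, -0.3, -0.4]
opening: 0.002
```

Call:
step_arm(
  deltas=[
    {"translation": [0,0,0.1],"rot": [0,0,0]},
    {"translation": [0,0,0.1],"rot": [0,0,0]},
  ],
)

```text
clock: 6.22
eef_pos: [553.3, -6.9, 251.6]
tcp_rot: [-3.142, 0.0, 0.28]
contact_force: [-0.3, 0.6, 0.8]
opening: 0.0
```

Call:
step_arm(
  deltas=[
    {"translation": [0,0,0.1],"rot": [0,0,0]},
    {"translation": [0,0,0.15],"rot": [0,0,0]},
    {"translation": [0,0,0.15],"rot": [0,0,0]},
  ],
)

```text
clock: 6.6
eef_pos: [553.4, -6.9, 251.3]
tcp_rot: [3.141, -0.0, 0.28]
contact_force: [-3.7, 0.2, 13.6]
opening: 0.002
```

Call:
step_arm(
  deltas=[
    {"translation": [0,0,-1],"rot": [0,0,0]},
    {"translation": [0,0,-3.5],"rot": [0,0,0]},
    {"translation": [0,0,-3.5],"rot": [0,0,0]},
  ],
)

```text
clock: 6.98
eef_pos: [554.1, -7.0, 286.9]
tcp_rot: [3.141, -0.003, 0.28]
contact_force: [-0.5, 0.1, 0.5]
opening: 0.003
```

```bash
python3 -c "
from h import *
plan([472.6,60.1,283],0.28)"
```

```text
clock 6.975 pos [554.1  -7.  286.9] delta cm [-5.98 -8.69  0.37] rot [ 0.001 -0.003 -0.   ]
```

Call:
step_arm(
  deltas=[
    {"translation": [-3,-4.4,0],"rot": [0,0,0]},
    {"translation": [-6,-8.7,0],"rot": [0,0,0]},
    {"translation": [-6,-8.7,0.2],"rot": [0,0,0]},
    {"translation": [-6,-8.7,2.4],"rot": [0,0,0]},
    {"translation": [-6,-8.7,2.9],"rot": [0,0,0]},
    {"translation": [-6,-8.7,2.9],"rot": [0,0,0]},
  ],
)

```text
clock: 7.72
eef_pos: [471.9, 59.8, 255.8]
tcp_rot: [-3.142, 0.001, 0.28]
contact_force: [-0.7, 0.2, 0.4]
opening: 0.001
```

```bash
python3 -c "
from h import *
plan([472.6,60.1,251],0.28);print(readout.sense()['contact_force'])"
```

```text
clock 7.725 pos [471.9  59.8 255.8] delta cm [ 0.07 -0.01  0.48] rot [-0.     0.001 -0.   ]
[-0.65567359  0.17313024  0.39308875]
```

Call:
step_arm(
  deltas=[
    {"translation": [0,0,0.1],"rot": [0,0,0]},
    {"translation": [0,0,0.2],"rot": [0,0,0]},
    {"translation": [0,0,0.3],"rot": [0,0,0]},
    {"translation": [0,0,0.4],"rot": [0,0,0]},
    {"translation": [0,0,0.4],"rot": [0,0,0]},
  ],
)

```text
clock: 8.35
eef_pos: [471.4, 60.1, 252.1]
tcp_rot: [-3.141, 0.0, 0.28]
contact_force: [0.1, 0.2, 0.4]
opening: 0.005
```

Call:
step_arm(
  deltas=[
    {"translation": [0,0,0.1],"rot": [0,0,0]},
    {"translation": [0,0,0.1],"rot": [0,0,0]},
  ],
)

```text
clock: 8.6
eef_pos: [471.5, 60.1, 251.4]
tcp_rot: [-3.142, 0.0, 0.28]
contact_force: [-0.6, -0.1, 5.3]
opening: 0.004
```

Call:
step_arm(
  deltas=[
    {"translation": [0,0,0.1],"rot": [0,0,0]},
    {"translation": [0,0,0.1],"rot": [0,0,0]},
  ],
)

```text
clock: 8.85
eef_pos: [471.6, 60.1, 251.2]
tcp_rot: [-3.142, 0.0, 0.28]
contact_force: [-5.3, -1.0, 17.7]
opening: 0.001
```

Call:
step_arm(
  deltas=[
    {"translation": [0,0,-1],"rot": [0,0,0]},
    {"translation": [0,0,-3.5],"rot": [0,0,0]},
    {"translation": [0,0,-3.5],"rot": [0,0,0]},
  ],
)

```text
clock: 9.22
eef_pos: [472.3, 60.2, 286.7]
tcp_rot: [3.141, -0.003, 0.28]
contact_force: [1.3, 0.1, -0.7]
opening: -0.0
```

```bash
python3 -c "
from h import *
plan([520.6,-107.1,283],0.28)"
```

```text
clock 9.225 pos [472.3  60.2 286.7] delta cm [ 0.02 17.42  0.37] rot [ 0.    -0.003 -0.   ]
```

Call:
step_arm(
  deltas=[
    {"translation": [0,5.8,0],"rot": [0,0,0]},
    {"translation": [0,11.6,0],"rot": [0,0,0]},
    {"translation": [0,17.4,0],"rot": [0,0,0]},
    {"translation": [0,17.4,0.2],"rot": [0,0,0]},
    {"translation": [0,17.4,2.4],"rot": [0,0,0]},
    {"translation": [0,17.4,2.8],"rot": [0,0,0]},
    {"translation": [0,17.4,2.8],"rot": [0,0,0]},
  ],
)

```text
clock: 10.1
eef_pos: [519.2, -106.4, 256.8]
tcp_rot: [-3.141, 0.001, 0.281]
contact_force: [-0.1, -0.1, -0.0]
opening: 0.002
```

```bash
python3 -c "
from h import *
plan([520.6,-107.1,251],0.28);print(readout.sense()['contact_force'])"
```

```text
clock 10.1 pos [ 519.2 -106.4  256.8] delta cm [0.12 0.11 0.57] rot [-0.001  0.001  0.001]
[-0.0742538  -0.12533511 -0.02785134]
```

Call:
step_arm(
  deltas=[
    {"translation": [0.1,0,0.1],"rot": [0,0,0]},
    {"translation": [0.1,0,0.2],"rot": [0,0,0]},
    {"translation": [0.1,0,0.3],"rot": [0,0,0]},
    {"translation": [0.1,0,0.4],"rot": [0,0,0]},
    {"translation": [0.1,0,0.5],"rot": [0,0,0]},
    {"translation": [0.1,0,0.5],"rot": [0,0,0]},
  ],
)

```text
clock: 10.85
eef_pos: [520.6, -106.9, 252.0]
tcp_rot: [3.141, 0.0, 0.28]
contact_force: [0.2, -0.6, 0.0]
opening: 0.008
```

Call:
step_arm(
  deltas=[
    {"translation": [0,0,0.1],"rot": [0,0,0]},
    {"translation": [0,0,0.1],"rot": [0,0,0]},
  ],
)

```text
clock: 11.1
eef_pos: [520.6, -106.9, 251.4]
tcp_rot: [3.142, -0.0, 0.28]
contact_force: [-0.0, -0.4, 4.3]
opening: -0.0
```

Call:
step_arm(
  deltas=[
    {"translation": [0,0,0.1],"rot": [0,0,0]},
    {"translation": [0,0,0.1],"rot": [0,0,0]},
  ],
)

```text
clock: 11.35
eef_pos: [520.7, -106.9, 251.2]
tcp_rot: [3.141, -0.0, 0.28]
contact_force: [-5.2, 1.4, 16.0]
opening: 0.003
```

Call:
step_arm(
  deltas=[
    {"translation": [0,0,-1],"rot": [0,0,0]},
    {"translation": [0,0,-4],"rot": [0,0,0]},
    {"translation": [0,0,-8],"rot": [0,0,0]},
  ],
)

```text
clock: 11.72
eef_pos: [520.2, -106.8, 330.5]
tcp_rot: [-3.141, 0.002, 0.28]
contact_force: [1.1, -0.7, 0.1]
opening: 0.002
```

```bash
python3 -c "
from h import *
plan([425,-43,405],0.28)"
```

```text
clock 11.725 pos [ 520.2 -106.8  330.5] delta cm [-7.4  -8.77 -7.43] rot [-0.001  0.002 -0.   ]
```

Before pressing the vent, I'll go back to the viewing spot and check all four clips.

Call:
step_arm(
  deltas=[
    {"translation": [-3.0,-3.5,-3],"rot": [0,0,0]},
    {"translation": [-6,-7,-6],"rot": [0,0,0]},
    {"translation": [-7.4,-8.8,-7.4],"rot": [0,0,0]},
    {"translation": [-7.4,-8.8,-7.4],"rot": [0,0,0]},
    {"translation": [-7.4,-8.8,-7.4],"rot": [0,0,0]},
  ],
)

```text
clock: 12.35
eef_pos: [425.6, -43.0, 404.1]
tcp_rot: [3.141, -0.001, 0.28]
contact_force: [0.7, 0.8, -1.3]
opening: 0.001
```

```bash
python3 - <<'E'
from h import *
f=grab('wrist');fs=grab('scene','s4')
v=vent(f,proj(f,[496.6,-23.5,86]),25);vs=vent(fs,(277,199),7)
print(v,onz(f,v,86),tri([(f,v),(fs,vs)]))
i=cv2.cvtColor(f['image'],cv2.COLOR_RGB2BGR)[0:200,130:420];cv2.imwrite('pics/w4c.png',cv2.resize(i,None,fx=2.7,fy=2.7,interpolation=2))
plan([496.6,-23.5,283],0.28)
E
```

```text
[276.95739348 100.53759398] [496.61884236 -23.58032961  86.        ] [496.83808518 -23.33315828  83.91387449]
clock 12.45 pos [425.7 -43.1 403.6] delta cm [ 7.36  0.07 12.05] rot [-0.     0.001 -0.001]
```

View pics/w4c.png

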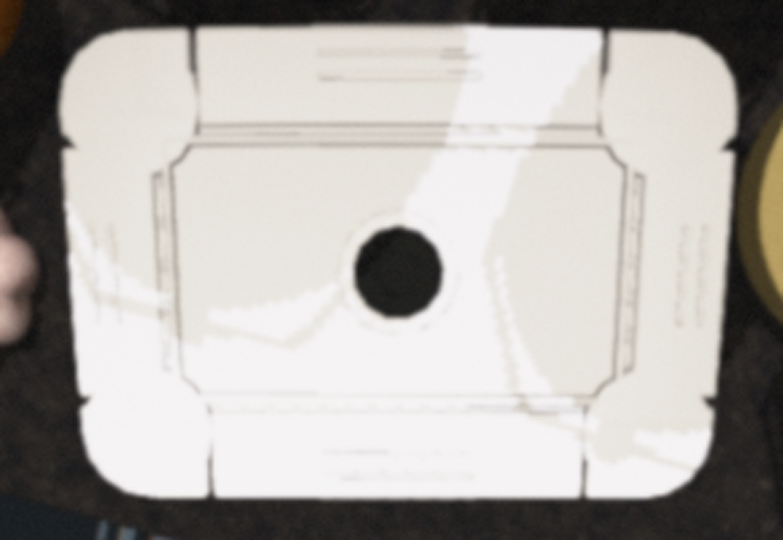

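In the crop all four clips are flush with the corners and the overhanging skirts are gone. The vent at (398,272) hasn't moved. Next I'll press the vent.

Call:
step_arm(
  deltas=[
    {"translation": [3.7,0,6],"rot": [0,0,0]},
    {"translation": [7.4,0.1,11],"rot": [0,0,0]},
    {"translation": [7.4,0.1,13],"rot": [0,0,0]},
    {"translation": [7.4,0.1,14],"rot": [0,0,0]},
    {"translation": [7.4,0.1,14],"rot": [0,0,0]},
  ],
)

```text
clock: 13.08
eef_pos: [496.3, -23.6, 263.6]
tcp_rot: [-3.141, 0.002, 0.279]
contact_force: [0.1, 0.2, 0.9]
opening: 0.002
```

```bash
python3 -c "
from h import *
plan([496.6,-23.5,255],0.28);print(readout.sense()['contact_force'])"
```

```text
clock 13.075 pos [496.3 -23.6 263.6] delta cm [0.03 0.   0.86] rot [-0.001  0.002 -0.001]
[0.13262245 0.20799355 0.937709  ]
```

Call:
step_arm(
  deltas=[
    {"translation": [0,0,0.2],"rot": [0,0,0]},
    {"translation": [0,0,0.4],"rot": [0,0,0]},
    {"translation": [0,0,0.5],"rot": [0,0,0]},
    {"translation": [0,0,0.6],"rot": [0,0,0]},
    {"translation": [0,0,0.7],"rot": [0,0,0]},
    {"translation": [0,0,0.8],"rot": [0,0,0]},
    {"translation": [0,0,0.8],"rot": [0,0,0]},
  ],
)

```text
clock: 13.95
eef_pos: [496.5, -23.2, 256.0]
tcp_rot: [-3.141, 0.0, 0.28]
contact_force: [1.3, 0.5, 0.2]
opening: 0.003
```

Call:
step_arm(
  deltas=[
    {"translation": [0,0,0.1],"rot": [0,0,0]},
    {"translation": [0,0,0.1],"rot": [0,0,0]},
  ],
)

```text
clock: 14.2
eef_pos: [496.6, -23.2, 255.4]
tcp_rot: [3.142, -0.0, 0.28]
contact_force: [-1.3, 0.1, 4.1]
opening: -0.004
```

Call:
step_arm(
  deltas=[
    {"translation": [0,0,0.1],"rot": [0,0,0]},
    {"translation": [0,0,0.1],"rot": [0,0,0]},
  ],
)

```text
clock: 14.45
eef_pos: [496.6, -23.2, 255.3]
tcp_rot: [3.142, -0.0, 0.28]
contact_force: [-4.8, 0.3, 17.8]
opening: -0.0
```

Call:
step_arm(
  deltas=[
    {"translation": [0,0,-1],"rot": [0,0,0]},
    {"translation": [0,0,-5],"rot": [0,0,0]},
    {"translation": [-3.7,0,-10],"rot": [0,0,0]},
    {"translation": [-7.4,0,-15],"rot": [0,0,0]},
    {"translation": [-7.4,0,-15],"rot": [0,0,0]},
    {"translation": [-7.4,0,-15],"rot": [0,0,0]},
  ],
)

```text
clock: 15.2
eef_pos: [425.4, -43.7, 404.3]
tcp_rot: [3.141, -0.001, 0.279]
contact_force: [-0.1, -0.0, -0.2]
opening: -0.001
```

```bash
python3 - <<'E'
from h import *
f=grab('wrist','w5');fs=grab('scene','s5')
v=vent(f,proj(f,[496.6,-23.5,82]),25);vs=vent(fs,(277,199),7)
print(v,onz(f,v,81),vs,tri([(f,v),(fs,vs)]))
a=cv2.cvtColor(fs['image'],cv2.COLOR_RGB2BGR)[160:260,230:350];a=cv2.resize(a,None,fx=3.2,fy=3.2,interpolation=2)
b=cv2.imread('pics/s4.png')[160:260,230:350];b=cv2.resize(b,None,fx=3.2,fy=3.2,interpolation=2)
cv2.imwrite('pics/s45.png',np.hstack([b,a]))
print(readout.sense()['clock'],readout.sense()['eef_pos'])
E
```

```text
[276.07301173 100.15645372] [496.68893166 -23.56267789  81.        ] [276.35714286 199.60714286] [496.86049753 -23.36675789  79.49742077]
15.3 [425.61719702 -43.54864663 403.14112651]
```

View pics/w5.png

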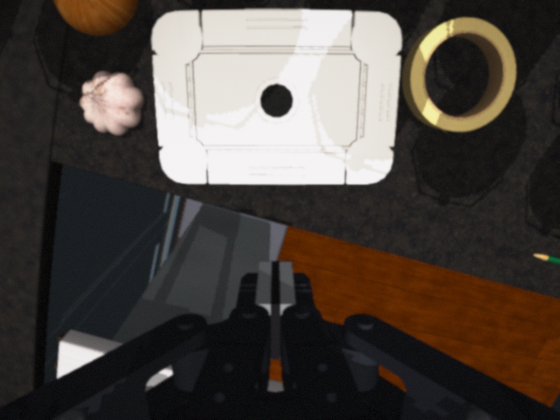

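View pics/s45.png

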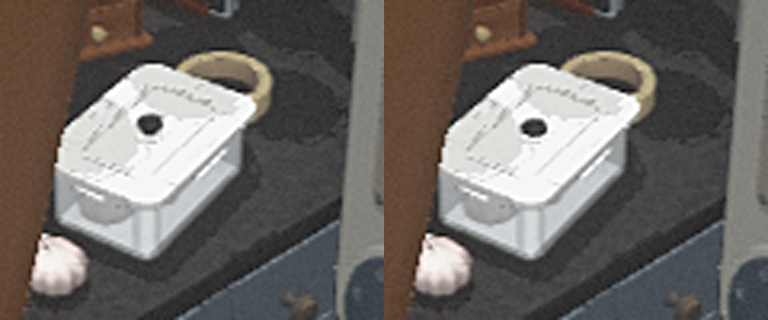

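The wrist view shows the lid flush on all sides, with the vent at (276,100). Its triangulated height dropped by 4.4 mm, so it is home. The box, garlic and tape haven't moved, and the arm is clear, so I'm handing the job in.

```bash
python3 -c "
from h import *
print(ticket.sign_off())"
```

```text
the job is handed in; nothing more can be done
None
```

I pressed the four rim clips down one at a time (near, far, left, right) with the closed fingertips, leaving the vent open. Then I pushed the vent stopper home and handed the job in at about 15 s of the 58 s allowed.

- **Clips:** each one bottomed out with the fingertips about 78 mm above the worktop. The highest force read was 29 N, on the near clip; the other three stayed under 18 N. The wrist picture taken before the vent press showed all four flush with the lid corners, and the final picture showed the same.
- **Vent:** it stopped at about 82 mm with 18 N on it. Its height measured from two views went from 83.9 to 79.5 mm. That is a drop of 4.4 mm against the stated 5 mm. Both readings were about 3 mm lower than the heights in the text, which I put down to camera calibration and to seeing the stopper's side as well as its top.
- **Surroundings:** the box centre stayed within 0.2 mm of where it started. In the last pictures the garlic and tape looked unmoved. I did not compare the other bystanders before and after, but the arm touched none of them. It was clear of everything at hand-in.

No check failed.

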